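# Rack the cleaned microscope objectives by length

### The arm

A 6-joint arm with a two-finger parallel gripper is mounted at the origin on the work surface. World frame = base frame: x ahead of the robot, y to its left, z up, the work surface at z = 0. Lengths are in m, angles in rad, forces in N, time in s.
With the tool pointing down it reaches from about 0.375 to 0.975 m from the base axis. Payload 3.8 kg.
Tool frame: the origin (TCP) lies at the very end of the fingers, on their centre line; the grasp point (between the pads) lies 19 mm behind it (bot.tcp_to_grasp is the z of the grasp point in the tool frame, in m); z points along the fingers, y is the direction in which the jaws open and shut (so a half turn about z gives the same grasp; the last joint's range is limited). The gripper opens to 85 mm and grips with 20 to 120 N. Pads are 22 mm wide; open, the fingers measure 114 mm over their backs; the gripper's body (76 mm by 85 mm) begins 54 mm behind the grasp point. The pads swing forward as they close: fully open they stand 13 mm farther back than shut.
Start: joints at [1.086, 0.264, 1.604, -0, 1.274, -0.037], TCP at [0.292, 0.608, 0.231] pointing down, gripper open.
Joint ranges: [-2.63, 2.63], [-0.94, 2.18], [0.31, 2.57], [-1.31, 4.45], [0, 2.66], [-2.55, 2.55]. Speed limits (rad/s): [2.57, 2.57, 3.14, 3.14, 3.14, 3.14].

### API

Orientations are given as a rotation vector (axis times angle).
In Python, from workcell import status, vision, job, bot gives the robot as it stands.
- The arm moves only by the tool apply_moves, never from a script. Its argument "deltas" is a list of rows, each a list of 7 numbers: the shift along the tool's x, y, z in m, then the turn, a rotation vector about the tool's x, y, z in rad, then the closure, from 0 (fully open) to 1 (shut). In form: [[x, y, z, rx, ry, rz, jaw], ...]. A call has 1 to 8 rows; each row is the pose to reach, as a shift and turn from the pose commanded when the call began, along the tool's axes at that moment; what a row does not reach only later rows make up. A row lasts 1/12 s, in which the tool goes at most 41.7 mm and 7.16 degrees, less where a joint would pass 70% of its speed; a pose out of reach is approached as far as the arm can. A call with a gripper value outside its range is refused whole. The fingers move at their own pace and stop on an object; "squeeze" is the grip in N (left out, the last holds). Time passes only in rows, so rows that repeat a pose let the fingers close. It gives the time, the measured TCP pose, the force and the opening at its end, in the units of the state.
- status.read_state(): the state, without advancing time (a new reading comes with each control period).
- vision.read_camera(name): name is "scene" or "top" or "wrist"; returns the picture (400x640x3 uint8, red, green, blue); there is no depth.
- vision.get_calibration(name): a dict with "fov_y" (degrees; the focal length in pixels is half the picture's height over the tangent of half this angle, whatever the lens; pixels are square), "cx", "cy" (the principal point, pixels), "R" (3x3) and "t" (3): a world point X has camera coordinates R X + t; the wrist camera has in their place "tool_from_camera" (4x4, takes a point from camera to tool coordinates, whose origin is the TCP and whose axes are the flange's). Camera axes: x right, y down, z forward; pixel columns grow to the right and rows downward; lengths in m; the calibration is good to about 2 mm. A picture is of the moment at which its call begins: read the wrist's pose just before it. get_calibration takes no time and is no camera call.
- job.finish_job(): hands the job in, once; it reports no verdict.
The state is a dict: "time": time; "q": joint angles; "joint_vel": joint speeds; "joint_torque": joint torques, N m; "tool_pos": TCP position; "tcp_rot": TCP orientation; "wrist_force": force on the tool from outside, world axes, zero at the start; "torque": the same for the moment, N m; "width": opening from 0.0 (shut) to 1.0 (fully open).
Only numpy, scipy, OpenCV 4.12 (cv2) and the standard library are available. Lean on these libraries where they do the work, as an engineer would, in place of code of your own. Each camera call takes 0.05 s, during which the arm holds its last target. There are 200 camera calls.

### The job

The four microscope objectives have been cleaned: stand them lens up in the seats of the wooden rack in order of length, the shortest in the seat next to the brass knob and the longest at the other end; the longest is still in its bored block and has to be lifted out. They are glass, so set each one down gently and flat in its recess, do not drop or tip any over, and leave the eyepiece and the oil bottle standing where they are.

Things in the scene. Friction and masses are not known exactly. Their poses are not given: they have to be found in the camera images.
- objective_a: Shortest of the four microscope objectives, 38 mm tall. Bottom up: dark screw thread 29 mm across and 5 mm high, then a silvery barrel 34 mm across from 5 to 34 mm, a slight bevel, broad flat lens end 29 mm across. 100 g, stands loose on the black mat. Stands on its thread; origin: centre of the underside, z up; yaw means nothing.
- objective_b: Second shortest microscope objective, 50 mm tall. Bottom up: dark screw thread 29 mm across and 5 mm high, then a silvery barrel 34 mm across from 5 to 35 mm, a cone, and a short straight nose 21 mm across. 120 g, stands loose on the black mat. Stands on its thread; origin: centre of the underside, z up; yaw means nothing.
- objective_c: Second longest microscope objective, 62 mm tall. Bottom up: dark screw thread 29 mm across and 5 mm high, then a silvery barrel 34 mm across from 5 to 40 mm, then a long taper to a nose 12 mm across. 140 g, stands loose on the black mat. Stands on its thread; origin: centre of the underside, z up; yaw means nothing.
- objective_d: Longest objective, 76 mm tall: thread and 34 mm barrel as the others up to 38 mm, then a straight sleeve 26 mm across from 38 to 68 mm, then a short cone. 170 g. It stands in a dark fixed wooden block, 68 mm square and 53 mm high, in a bore 37 mm wide and 48 mm deep: only its top 28 mm shows. Origin: centre of its underside (on the bore's floor), z up; yaw means nothing.
- seat_1: Seat of the wooden rack, the one nearest the brass knob: a round recess 52 mm across and 4 mm deep with a grey rubber floor. The rack is a fixed oak bar 270 x 76 x 22 mm high, four seats in a row 62 mm apart, a brass pull knob on one end. Origin: centre of the recess floor (18 mm above the table, 4 mm below the rack's top); x runs along the row away from the knob, z up.
- seat_2: Seat of the wooden rack, second from the brass knob: a round recess 52 mm across and 4 mm deep with a grey rubber floor. The rack is a fixed oak bar 270 x 76 x 22 mm high, four seats in a row 62 mm apart, a brass pull knob on one end. Origin: centre of the recess floor (18 mm above the table, 4 mm below the rack's top); x runs along the row away from the knob, z up.
- seat_3: Seat of the wooden rack, third from the brass knob: a round recess 52 mm across and 4 mm deep with a grey rubber floor. The rack is a fixed oak bar 270 x 76 x 22 mm high, four seats in a row 62 mm apart, a brass pull knob on one end. Origin: centre of the recess floor (18 mm above the table, 4 mm below the rack's top); x runs along the row away from the knob, z up.
- seat_4: Seat of the wooden rack, the one farthest from the brass knob: a round recess 52 mm across and 4 mm deep with a grey rubber floor. The rack is a fixed oak bar 270 x 76 x 22 mm high, four seats in a row 62 mm apart, a brass pull knob on one end. Origin: centre of the recess floor (18 mm above the table, 4 mm below the rack's top); x runs along the row away from the knob, z up.
- eyepiece: Bystander: microscope eyepiece, 60 mm tall, silvery tube 30 mm across below, black body 36 mm, flared black rubber eyecup 42 mm across on top; stands loose on the mat. Origin: centre of its underside, z up.
- oil_bottle: Bystander: small amber glass bottle with a black cap, 30 mm across, 62 mm tall; stands loose on the mat. Origin: centre of its underside, z up.
There are look-alikes about, which are no part of the job. Leave any blue look-alike of the objective_c alone.

How it is judged:
By the outcome, as a careful person would: the job done as asked, in the order asked, and still so for the second after the job is handed in, with the robot touching nothing.
It also fails if it takes over 115 s, if anything falls off the work surface, if the arm or the gripper's body presses on something with over 40 N, if the wrist force passes 120 N, or if a joint passes its speed limit or range.

## Working session

There is one attempt and no reset: what is moved stays moved. The work goes in short steps, Python scripts to look and compute and a tool call to move; the robot and the scene stay as the last step left them, time stands still between calls to the robot, and variables do not carry over. Pictures are saved under pics/ and viewed, about 12 in all and at most 16, crops included, and the job is handed in when it is done.

Besides the shell and the picture viewer there is one more tool, called after "Call:" as name([rows], argument=value, ...), one row to a line, values as JSON. apply_moves: Moves the arm, as the interface text tells. Its arguments: {"type":"object","properties":{"deltas":{"type":"array","items":{"type":"array","items":{"type":"number"}}},"squeeze":{"type":"number"}},"required":["deltas"]}

```bash
ls; mkdir -p pics; python3 - <<'E'
from workcell import status, vision, job, bot
import cv2
print(status.read_state(), bot.tcp_to_grasp)
for n in("scene","top","wrist"):
    print(n,vision.get_calibration(n))
    cv2.imwrite(f"pics/{n}0.png",vision.read_camera(n)[:,:,::-1])
E
```

```text
pics
{'time': 0.0, 'q': array([ 1.08608915e+00,  2.64766153e-01,  1.60539007e+00, -5.01568399e-06,
        1.27370505e+00, -3.68777811e-02]), 'joint_vel': array([ 0.00063701, -0.00022232,  0.00145897,  0.00086865,  0.00318679,
        0.00114385]), 'joint_torque': array([ 6.80995254e-04, -5.15093601e+01, -3.67322803e+01,  1.30992257e-04,
        1.27895147e-02,  1.31144537e-05]), 'tool_pos': array([0.29192575, 0.60778627, 0.2299446 ]), 'tcp_rot': array([-0.69745372, -3.06259774,  0.00344435]), 'wrist_force': array([ 0.15963806, -0.23666771,  0.43796207]), 'torque': array([ 0.02305127, -0.04129334, -0.03163168]), 'width': 0.9986788744939286} -0.0187
scene {'fov_y': 46.96753064481101, 'cx': 315.357911828668, 'cy': 206.98858875088766, 'R': array([[ 0.15250208,  0.98820593,  0.01386189],
       [ 0.84992131, -0.12397807, -0.5121164 ],
       [-0.50435789,  0.08988033, -0.85880419]]), 't': array([-0.07717181, -0.39507151,  1.22768626])}
top {'fov_y': 44.8179753348002, 'cx': 321.21603337654517, 'cy': 203.25752142698488, 'R': array([[ 0.00272939, -0.99998584, -0.00456752],
       [-0.98694092, -0.00195808, -0.16107078],
       [ 0.16105956,  0.0049475 , -0.98693229]]), 't': array([0.00124622, 0.4808149 , 1.0577654 ])}
wrist {'fov_y': 66.01653918480012, 'cx': 316.1042499147815, 'cy': 199.3847106963503, 'tool_from_camera': array([[-2.94927738e-04, -9.45252394e-01, -3.26340044e-01,
         8.47215878e-02],
       [ 9.99999940e-01, -3.37502979e-04,  7.38425403e-05,
         8.17856991e-04],
       [-1.79940575e-04, -3.26340003e-01,  9.45252437e-01,
        -1.42937297e-01],
       [ 0.00000000e+00,  0.00000000e+00,  0.00000000e+00,
         1.00000000e+00]])}
```

View pics/top0.png

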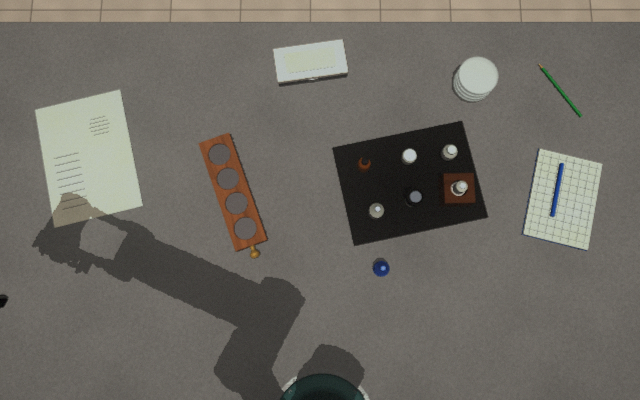

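View pics/scene0.png

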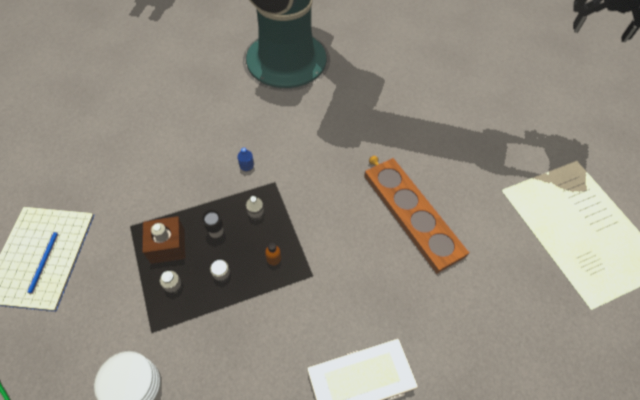

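```bash
cat > h.py <<'E'
from workcell import status, vision, job, bot
import numpy as np, cv2
from scipy.spatial.transform import Rotation as Ro
def cam(n):
    c=vision.get_calibration(n); f=200/np.tan(np.radians(c["fov_y"]/2))
    K=np.array([[f,0,c["cx"]],[0,f,c["cy"]],[0,0,1]])
    if n!="wrist": return K,c["R"],c["t"]
    s=status.read_state(); T=np.eye(4); T[:3,:3]=Ro.from_rotvec(s["tcp_rot"]).as_matrix(); T[:3,3]=s["tool_pos"]
    W=np.linalg.inv(T@c["tool_from_camera"]); return K,W[:3,:3],W[:3,3]
def cast(C,uv,z):
    K,R,t=C; o=-R.T@t; d=R.T@np.linalg.inv(K)@np.array([uv[0],uv[1],1]); return o+d*(z-o[2])/d[2]
def proj(C,X):
    K,R,t=C; p=K@(R@np.array(X)+t); return p[:2]/p[2]
def shift(target):   # tool-axis shift to a world TCP target
    s=status.read_state(); return Ro.from_rotvec(s["tcp_rot"]).as_matrix().T@(np.array(target)-s["tool_pos"])
E
python3 - <<'E'
from h import *
t=cv2.imread("pics/top0.png"); s=cv2.imread("pics/scene0.png")
a=cv2.resize(t[115:285,330:490],None,fx=2.5,fy=2.5,interpolation=3); b=cv2.resize(s[140:310,130:290],None,fx=2.5,fy=2.5,interpolation=3)
cv2.imwrite("pics/crop.png",np.hstack([a,b]))
C=cam("top"); S=cam("scene")
for n,uv,z in [("A",(410,156),.038),("450",(451,151),.055),("376",(376,210),.055),("eye",(415,197),.06),("oil",(364,165),.06),("D",(460,186),.081),("blue",(381,268),.05)]+[("seat%d"%(i+1),u,.018) for i,u in enumerate([(246,229),(236,203),(227,178),(219,153)])]+[("knob",(254,254),.015)]:
    p=cast(C,uv,z); print(n,p.round(3),proj(S,p).round())
E
```

```text
A [ 0.591 -0.201  0.038] [218. 266.]
450 [ 0.599 -0.291  0.055] [168. 273.]
376 [ 0.463 -0.119  0.055] [254. 200.]
eye [ 0.492 -0.206  0.06 ] [212. 216.]
oil [ 0.565 -0.094  0.06 ] [272. 241.]
D [ 0.513 -0.301  0.081] [160. 226.]
blue [ 0.336 -0.129  0.05 ] [245. 152.]
seat1 [0.424 0.174 0.018] [388. 177.]
seat2 [0.484 0.199 0.018] [406. 199.]
seat3 [0.543 0.222 0.018] [424. 221.]
seat4 [0.603 0.243 0.018] [442. 246.]
knob [0.368 0.155 0.015] [374. 159.]
```

View pics/crop.png

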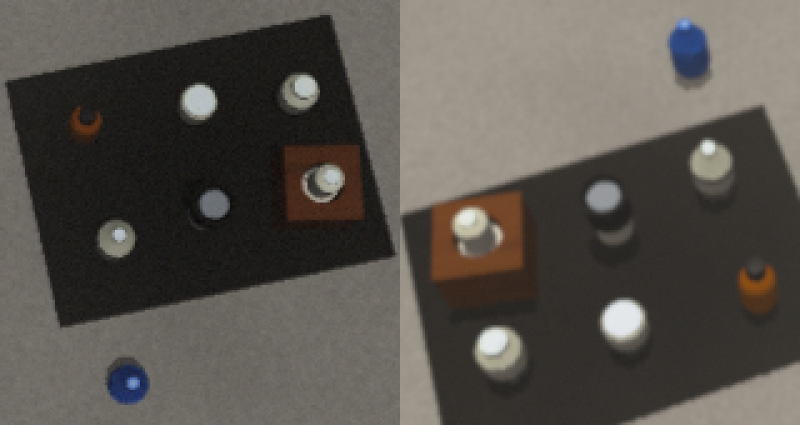

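```bash
cat >> h.py <<'E'
def down(deg):  # tool x at deg in world, z down
    a=np.radians(deg); c,s=np.cos(a),np.sin(a); return np.array([[c,s,0],[s,-c,0],[0,0,-1.]])
def chain(wps):  # [(pos,xdeg)], prints delta of each call from the previous waypoint
    s=status.read_state(); p,R=s["tool_pos"],Ro.from_rotvec(s["tcp_rot"]).as_matrix()
    for q,a in wps:
        Q=down(a); print(np.r_[R.T@(np.array(q)-p),Ro.from_matrix(R.T@Q).as_rotvec()].round(4).tolist()); p,R=np.array(q),Q
E
python3 - <<'E'
from h import *
print(down(154.3).round(2))
chain([((.375,.34,.26),105),((.46,.07,.28),60),((.54,-.19,.28),21)])
E
```

```text
[[-0.9   0.43  0.  ]
 [ 0.43  0.9   0.  ]
 [ 0.    0.   -1.  ]]
[-0.1909, -0.2056, -0.0294, -0.0017, 0.0007, 0.8612]
[-0.2828, 0.0122, -0.02, 0.0, 0.0, 0.7854]
[-0.1852, 0.1993, 0.0, 0.0, 0.0, 0.6807]
```

Call:
apply_moves([
  [-0.024, -0.026, -0.004, 0, 0, 0.11, 0],
  [-0.048, -0.052, -0.008, 0, 0, 0.22, 0],
  [-0.072, -0.078, -0.012, 0, 0, 0.33, 0],
  [-0.096, -0.104, -0.015, 0, 0, 0.44, 0],
  [-0.12, -0.13, -0.019, 0, 0, 0.55, 0],
  [-0.143, -0.155, -0.022, 0, 0, 0.65, 0],
  [-0.167, -0.18, -0.026, 0, 0, 0.75, 0],
  [-0.191, -0.206, -0.029, 0, 0, 0.86, 0],
])

```text
time: 0.82
tool_pos: [0.3753, 0.3385, 0.2603]
tcp_rot: [1.917, 2.489, -0.0]
wrist_force: [0.2, 0.6, -0.1]
width: 0.998
```

Call:
apply_moves([
  [-0.036, 0.002, -0.002, 0, 0, 0.1, 0],
  [-0.071, 0.003, -0.005, 0, 0, 0.2, 0],
  [-0.106, 0.005, -0.008, 0, 0, 0.3, 0],
  [-0.141, 0.006, -0.01, 0, 0, 0.4, 0],
  [-0.177, 0.008, -0.012, 0, 0, 0.5, 0],
  [-0.212, 0.009, -0.015, 0, 0, 0.6, 0],
  [-0.248, 0.011, -0.018, 0, 0, 0.69, 0],
  [-0.283, 0.012, -0.02, 0, 0, 0.785, 0],
])

```text
time: 1.48
tool_pos: [0.4605, 0.0681, 0.2805]
tcp_rot: [2.723, 1.567, 0.001]
wrist_force: [0.5, 0.9, 0.5]
width: 0.999
```

Call:
apply_moves([
  [-0.023, 0.025, 0, 0, 0, 0.09, 0],
  [-0.046, 0.05, 0, 0, 0, 0.17, 0],
  [-0.07, 0.075, 0, 0, 0, 0.26, 0],
  [-0.093, 0.1, 0, 0, 0, 0.34, 0],
  [-0.116, 0.125, 0, 0, 0, 0.43, 0],
  [-0.14, 0.15, 0, 0, 0, 0.51, 0],
  [-0.185, 0.199, 0, 0, 0, 0.68, 0],
  [-0.185, 0.199, 0, 0, 0, 0.68, 0],
])

```text
time: 2.15
tool_pos: [0.541, -0.1932, 0.2799]
tcp_rot: [3.089, 0.565, -0.0]
wrist_force: [0.6, 0.6, -0.2]
width: 1.001
```

```bash
python3 - <<'E'
from h import *
s=status.read_state(); print(s["time"],s["q"].round(2),s["tool_pos"],s["tcp_rot"])
cv2.imwrite("pics/w1.png",vision.read_camera("wrist")[:,:,::-1])
C=cam("wrist")
for n,p in dict(A=(.591,-.201,.038),B=(.599,-.291,.05),C=(.463,-.119,.062),D=(.513,-.301,.081)).items(): print(n,proj(C,p).round())
E
```

```text
2.15 [-0.39  0.05  1.76 -0.    1.33  0.82] [ 0.5410058  -0.1931583   0.27988108] [ 3.08906643e+00  5.65026768e-01 -4.42328188e-04]
A [334. 128.]
B [406. 149.]
C [236. 204.]
D [389. 223.]
```

View pics/w1.png

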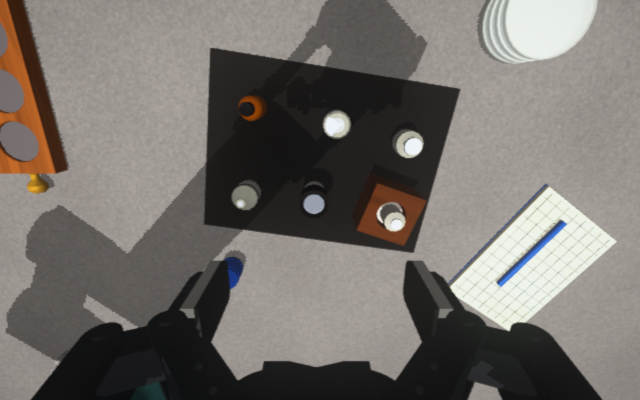

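```bash
python3 - <<'E'
from h import *
W=cam("wrist"); T=cam("top"); S=cam("scene")
t=cv2.imread("pics/top0.png");s=cv2.imread("pics/scene0.png");w=cv2.imread("pics/w1.png")
def br(im,u,r,th):  # centroid of bright low-saturation top face near u
    x,y=u; g=im[y-r:y+r,x-r:x+r].min(2); m=(g>th*g.max()).astype(np.uint8)
    n,l,st,ce=cv2.connectedComponentsWithStats(m); i=1+np.argmax(st[1:,4]); return ce[i]+[x-r,y-r], st[i,2:].tolist()
def tri(obs):
    P=[C[0]@np.c_[C[1],C[2]] for C,_ in obs]; A=[]
    for p,(C,u) in zip(P,obs): A+=[u[0]*p[2]-p[0],u[1]*p[2]-p[1]]
    A=np.array(A); A/=np.linalg.norm(A[:,:3],axis=1)[:,None]; return np.linalg.lstsq(A[:,:3],-A[:,3],rcond=None)[0]
for n,ut,us,uw,z in [("A",(410,156),(219,269),(337,124),.038),("B",(451,150),(168,277),(413,146),.05),("C",(377,209),(253,199),(240,203),.062),("D",(461,186),(158,229),(395,222),.081)]:
    o=[(T,br(t,ut,8,.85)),(S,br(s,us,8,.85)),(W,br(w,uw,12,.85))]
    print(n,[(x[1][0].round(1).tolist(),x[1][1]) for x in o]," ".join(str(cast(c,u[0],z)[:2].round(4)) for c,u in o),"tri",tri([(c,u[0]) for c,u in o]).round(4))
E
```

```text
A [([409.5, 154.7], [12, 12, 114]), ([218.7, 267.2], [15, 14, 163]), ([334.0, 125.1], [20, 19, 275])] [ 0.5944 -0.2002] [ 0.5936 -0.2006] [ 0.5937 -0.2   ] tri [ 0.594  -0.2001  0.0391]
B [([451.6, 149.3], [8, 8, 51]), ([166.9, 276.1], [11, 9, 81]), ([413.2, 146.2], [17, 17, 226])] [ 0.604  -0.2943] [ 0.6029 -0.2945] [ 0.6052 -0.2978] tri [ 0.6043 -0.2947  0.0525]
C [([377.4, 208.6], [4, 5, 16]), ([252.9, 198.6], [5, 4, 17]), ([239.8, 203.5], [6, 6, 28])] [ 0.4654 -0.1218] [ 0.4644 -0.1221] [ 0.4657 -0.1233] tri [ 0.4653 -0.1224  0.0622]
D [([462.5, 185.4], [7, 7, 31]), ([156.3, 226.8], [7, 6, 31]), ([395.1, 224.8], [16, 10, 117])] [ 0.514  -0.3062] [ 0.513  -0.3071] [ 0.5134 -0.3089] tri [ 0.5139 -0.3068  0.0829]
```

```bash
python3 - <<'E'
from h import *
t=cv2.imread("pics/top0.png");s=cv2.imread("pics/scene0.png"); out=[]
for nm,im,us in (("top",t,[(246,229),(236,203),(227,178),(219,153)]),("scene",s,[(390,178),(405,199),(423,222),(441,245)])):
    C=cam(nm); hsv=cv2.cvtColor(im,cv2.COLOR_BGR2HSV); m=(hsv[...,1]<90).astype(np.uint8)
    n,l,st,ce=cv2.connectedComponentsWithStats(m)
    for u in us:
        i=l[u[1],u[0]]; p=cast(C,ce[i],.019); print(nm,st[i].tolist(),ce[i].round(1),p[:2].round(4)); out.append(p[:2])
o=np.array(out).reshape(2,4,2).mean(0); k=np.arange(4)-1.5
d=(o*k[:,None]).sum(0)/5; print("step",d,np.linalg.norm(d),np.degrees(np.arctan2(d[1],d[0])))
d*=.062/np.linalg.norm(d); S=o.mean(0)+k[:,None]*d; print(S.round(4))
chain([((.594,-.2,.08),21),((.594,-.2,.008),21)])
E
```

```text
top [234, 217, 23, 22, 393] [244.7 227.9] [0.4267 0.1772]
top [225, 192, 23, 22, 380] [236.  202.8] [0.4847 0.1988]
top [217, 168, 22, 21, 371] [227.4 178.2] [0.5427 0.2207]
top [209, 144, 21, 21, 358] [219.  153.9] [0.6009 0.2424]
scene [378, 169, 23, 19, 337] [389.2 177.9] [0.4266 0.1762]
scene [394, 190, 24, 19, 362] [405.5 198.9] [0.4849 0.1981]
scene [411, 211, 24, 21, 399] [422.6 221. ] [0.5427 0.2198]
scene [429, 234, 25, 22, 436] [440.9 244.6] [0.601  0.2417]
step [0.05806417 0.02177936] 0.06201442020115763 20.560628334469225
[[0.4267 0.1767]
 [0.4848 0.1985]
 [0.5428 0.2202]
 [0.6009 0.242 ]]
[0.0476, 0.0211, 0.1997, 0.0039, 0.0009, -0.006]
[0.0, 0.0, 0.072, 0.0, 0.0, 0.0]
```

Call:
apply_moves([
  [0.024, 0.01, 0, 0.002, 0, 0, 0.25],
  [0.048, 0.021, 0.02, 0.004, 0, -0.006, 0.25],
  [0.048, 0.021, 0.055, 0.004, 0, -0.006, 0.25],
  [0.048, 0.021, 0.09, 0.004, 0, -0.006, 0.25],
  [0.048, 0.021, 0.125, 0.004, 0, -0.006, 0.25],
  [0.048, 0.021, 0.16, 0.004, 0, -0.006, 0.25],
  [0.048, 0.021, 0.185, 0.004, 0, -0.006, 0.25],
  [0.048, 0.021, 0.2, 0.004, 0, -0.006, 0.25],
], squeeze=30)

```text
time: 2.87
tool_pos: [0.5899, -0.1905, 0.0755]
tcp_rot: [-3.079, -0.585, 0.011]
wrist_force: [-0.8, -0.0, -0.6]
width: 0.749
```

Call:
apply_moves([
  [0, 0, 0.025, 0, 0, 0, 0.25],
  [0, 0, 0.05, 0, 0, 0, 0.25],
  [0, 0, 0.066, 0, 0, 0, 0.25],
  [0, 0, 0.072, 0, 0, 0, 0.25],
  [0, 0, 0.072, 0, 0, 0, 0.25],
])

```text
time: 3.28
tool_pos: [0.5908, -0.1908, 0.0059]
tcp_rot: [-3.08, -0.585, 0.008]
wrist_force: [-0.2, -0.0, -0.9]
width: 0.747
```

```bash
python3 - <<'E'
from h import *
s=status.read_state(); print(s["time"],s["tool_pos"],s["wrist_force"],s["width"])
a=vision.read_camera("wrist")[:,:,::-1]; b=vision.read_camera("scene")[140:310,100:320,::-1]
cv2.imwrite("pics/w2.png",np.hstack([cv2.resize(a,(480,300)),cv2.resize(b,(320,247))if 0 else cv2.copyMakeBorder(cv2.resize(b,(320,247)),0,53,0,0,0)]))
E
```

```text
3.2833 [ 0.59083855 -0.1907598   0.00590678] [-0.16466232 -0.00439862 -0.87005213] 0.746583665970126
```

View pics/w2.png

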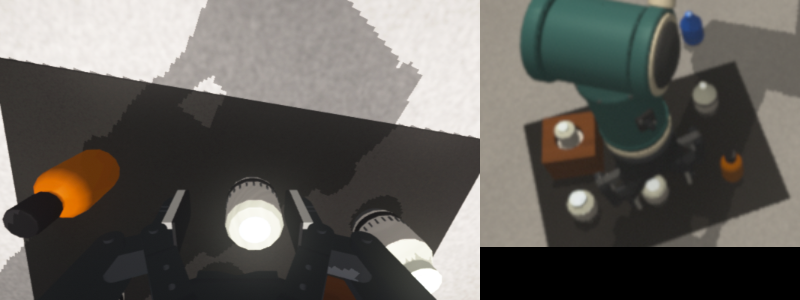

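```bash
python3 - <<'E'
from h import *
print(status.read_state()["tool_pos"]); chain([((.594,-.2002,.008),21)])
E
```

```text
[ 0.59336543 -0.19173371  0.00886465]
[-0.0025, 0.0081, 0.0008, -0.0036, -0.0005, 0.0085]
```

```bash
python3 - <<'E'
from h import *
for i in range(6):
    s=status.read_state(); print(s["tool_pos"].round(4),s["tcp_rot"].round(4),s["joint_vel"].round(3)[:3],s["q"].round(4)); vision.read_camera("top")
chain([((.594,-.2002,.008),21)])
E
```

```text
[ 0.5934 -0.1917  0.0089] [-3.083e+00 -5.849e-01  2.000e-04] [-0.001 -0.02  -0.02 ] [-0.3542  0.3891  1.8889  0.004   0.8655  0.839 ]
[ 0.594  -0.192   0.0097] [-3.0838e+00 -5.8510e-01 -1.8000e-03] [-0.001 -0.012 -0.01 ] [-0.3542  0.3883  1.8882  0.0039  0.8655  0.839 ]
[ 0.5943 -0.1922  0.0101] [-3.0842e+00 -5.8500e-01 -2.9000e-03] [-0.002 -0.006 -0.003] [-0.3542  0.3879  1.8879  0.0039  0.8654  0.8391]
[ 0.5944 -0.1922  0.0102] [-3.0844 -0.5849 -0.0032] [-0.001 -0.     0.002] [-0.3543  0.3877  1.888   0.0039  0.8653  0.8391]
[ 0.5943 -0.1922  0.0101] [-3.0843e+00 -5.8500e-01 -3.0000e-03] [-0.001  0.002  0.003] [-0.3543  0.3877  1.8882  0.0039  0.8653  0.8391]
[ 0.594  -0.1921  0.0099] [-3.0841e+00 -5.8490e-01 -2.5000e-03] [-0.001  0.006  0.006] [-0.3543  0.3879  1.8884  0.0039  0.8653  0.8391]
[-0.0028, 0.0077, 0.0016, -0.0025, -0.0016, 0.0083]
```

Call:
apply_moves([
  [-0.0015, 0.004, 0.001, -0.0012, -0.0008, 0.004, 0.25],
  [-0.003, 0.0077, 0.0018, -0.0025, -0.0016, 0.008, 0.25],
  [-0.003, 0.0077, 0.0018, -0.0025, -0.0016, 0.008, 0.4],
  [-0.003, 0.0077, 0.0018, -0.0025, -0.0016, 0.008, 0.5],
  [-0.003, 0.0077, 0.0018, -0.0025, -0.0016, 0.008, 0.6],
  [-0.003, 0.0077, 0.0018, -0.0025, -0.0016, 0.008, 0.8],
  [-0.003, 0.0077, 0.0018, -0.0025, -0.0016, 0.008, 0.8],
  [-0.003, 0.0077, 0.0018, -0.0025, -0.0016, 0.008, 0.8],
], squeeze=30)

```text
time: 4.35
tool_pos: [0.593, -0.2, 0.0065]
tcp_rot: [-3.088, -0.573, 0.003]
wrist_force: [0.2, 0.1, 0.4]
width: 0.385
```

```bash
python3 - <<'E'
from h import *
a=vision.read_camera("wrist")[:,:,::-1]
s=status.read_state(); print(s["time"],s["tool_pos"],s["tcp_rot"],s["wrist_force"],s["width"])
cv2.imwrite("pics/w3.png",a)
E
```

```text
4.4 [ 0.59299977 -0.20004588  0.00651474] [-3.08796753e+00 -5.72915995e-01  2.70903257e-03] [ 0.1952994  -1.08617507  0.67911601] 0.3853200191445679
```

View pics/w3.png

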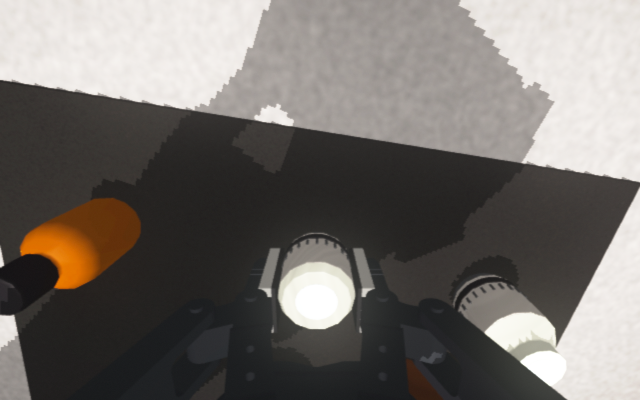

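Call:
apply_moves([
  [0, 0, -0.012, 0, 0, 0, 0.8],
  [0, 0, -0.04, 0, 0, 0, 0.8],
  [0, 0, -0.07, 0, 0, 0, 0.8],
  [0, -0.015, -0.095, 0, 0, 0, 0.8],
  [-0.002, -0.045, -0.1, 0, 0, 0, 0.8],
  [-0.004, -0.08, -0.1, 0, 0, 0, 0.8],
  [-0.006, -0.115, -0.1, 0, 0, 0, 0.8],
  [-0.008, -0.15, -0.1, 0, 0, 0, 0.8],
])

```text
time: 5.07
tool_pos: [0.5312, -0.0617, 0.1078]
tcp_rot: [-3.088, -0.571, 0.001]
wrist_force: [0.1, 0.8, -0.2]
width: 0.387
```

Call:
apply_moves([
  [-0.002, -0.035, 0, 0, 0, 0, 0.8],
  [-0.004, -0.07, 0, 0, 0, 0, 0.8],
  [-0.006, -0.105, 0, 0, 0, 0, 0.8],
  [-0.008, -0.14, 0, 0, 0, 0, 0.8],
  [-0.01, -0.175, 0, 0, 0, 0, 0.8],
  [-0.012, -0.21, 0, 0, 0, 0, 0.8],
  [-0.013, -0.24, 0, 0, 0, 0, 0.8],
  [-0.013, -0.262, 0, 0, 0, 0, 0.8],
])

```text
time: 5.73
tool_pos: [0.4241, 0.1791, 0.1078]
tcp_rot: [-3.087, -0.575, 0.003]
wrist_force: [-0.2, 0.4, -0.5]
width: 0.386
```

Call:
apply_moves([
  [0, 0, 0, 0, 0, 0, 0.8],
  [0, 0, 0, 0, 0, 0, 0.8],
  [0, 0, 0, 0, 0, 0, 0.8],
  [0, 0, 0, 0, 0, 0, 0.8],
])

```text
time: 6.07
tool_pos: [0.4261, 0.1763, 0.1073]
tcp_rot: [-3.088, -0.571, 0.002]
wrist_force: [0.1, 0.2, -0.5]
width: 0.389
```

```bash
python3 - <<'E'
from h import *
s=status.read_state(); print(s["tool_pos"],s["tcp_rot"],s["wrist_force"],s["joint_vel"].round(3),s["width"])
chain([((.4267,.1767,.025),21)])
E
```

```text
[0.42614801 0.17629002 0.10734991] [-3.08827129e+00 -5.71446325e-01  2.42822693e-03] [ 0.09592338  0.15133093 -0.50299885] [-0.01   0.004  0.002 -0.001 -0.     0.003] 0.38945974589981164
[0.0008, -0.0001, 0.0823, -0.0012, 0.0014, -0.0006]
```

Call:
apply_moves([
  [0.0008, 0, 0.02, -0.0012, 0.0014, 0, 0.8],
  [0.0008, 0, 0.042, -0.0012, 0.0014, 0, 0.8],
  [0.0008, 0, 0.06, -0.0012, 0.0014, 0, 0.8],
  [0.0008, 0, 0.07, -0.0012, 0.0014, 0, 0.8],
  [0.0008, 0, 0.074, -0.0012, 0.0014, 0, 0.8],
  [0.0008, 0, 0.076, -0.0012, 0.0014, 0, 0.8],
  [0.0008, 0, 0.077, -0.0012, 0.0014, 0, 0.8],
  [0.0008, 0, 0.078, -0.0012, 0.0014, 0, 0.8],
])

```text
time: 6.73
tool_pos: [0.4275, 0.1775, 0.03]
tcp_rot: [-3.089, -0.572, -0.003]
wrist_force: [1.1, -0.0, -0.3]
width: 0.391
```

Call:
apply_moves([
  [0, 0, 0.0005, 0, 0, 0, 0.8],
  [0, 0, 0.001, 0, 0, 0, 0.8],
  [0, 0, 0.0015, 0, 0, 0, 0.8],
  [0, 0, 0.002, 0, 0, 0, 0.8],
  [0, 0, 0.0025, 0, 0, 0, 0.8],
  [0, 0, 0.003, 0, 0, 0, 0.8],
])

```text
time: 7.23
tool_pos: [0.4264, 0.1775, 0.0262]
tcp_rot: [-3.089, -0.573, 0.0]
wrist_force: [0.6, -0.6, -0.8]
width: 0.389
```

```bash
python3 - <<'E'
from h import *
a=vision.read_camera("wrist")[:,:,::-1]
s=status.read_state(); print(s["tool_pos"],s["tcp_rot"],s["wrist_force"],s["joint_vel"].round(3),s["width"])
cv2.imwrite("pics/w4.png",a)
E
```

```text
[0.42626533 0.17738697 0.02601111] [-3.08864768e+00 -5.73073996e-01  5.32748406e-04] [ 0.25996853  0.23981002 -0.16718982] [-0.001  0.001  0.002  0.001  0.003  0.001] 0.3899792240884887
```

View pics/w4.png

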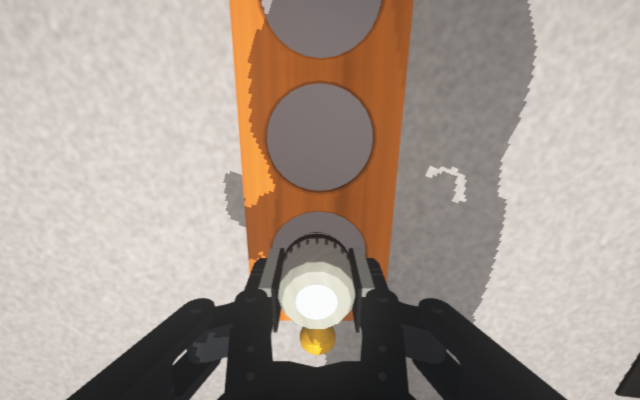

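Call:
apply_moves([
  [0, 0, 0.0005, 0, 0, 0, 0.8],
  [0, 0, 0.001, 0, 0, 0, 0.8],
  [0, 0, 0.0015, 0, 0, 0, 0.8],
  [0, 0, 0.0015, 0, 0, 0, 0.8],
])

```text
time: 7.62
tool_pos: [0.4262, 0.1773, 0.0244]
tcp_rot: [-3.089, -0.573, 0.001]
wrist_force: [1.4, -0.0, -2.4]
width: 0.389
```

Call:
apply_moves([
  [0, 0, 0.0004, 0, 0, 0, 0.8],
  [0, 0, 0.0008, 0, 0, 0, 0.8],
  [0, 0, 0.0008, 0, 0, 0, 0.8],
])

```text
time: 7.87
tool_pos: [0.4263, 0.1774, 0.0237]
tcp_rot: [-3.089, -0.573, 0.001]
wrist_force: [0.2, 0.4, -0.3]
width: 0.388
```

Call:
apply_moves([
  [0, 0, 0.0004, 0, 0, 0, 0.8],
  [0, 0, 0.0008, 0, 0, 0, 0.8],
  [0, 0, 0.0008, 0, 0, 0, 0.8],
])

```text
time: 8.12
tool_pos: [0.4263, 0.1773, 0.0229]
tcp_rot: [-3.089, -0.573, 0.001]
wrist_force: [0.0, 0.2, -1.3]
width: 0.391
```

Call:
apply_moves([
  [0, 0, 0.0004, 0, 0, 0, 0.8],
  [0, 0, 0.0008, 0, 0, 0, 0.8],
  [0, 0, 0.0008, 0, 0, 0, 0.8],
])

```text
time: 8.37
tool_pos: [0.4263, 0.1774, 0.0221]
tcp_rot: [-3.089, -0.573, 0.001]
wrist_force: [-0.3, -0.2, -1.5]
width: 0.39
```

Call:
apply_moves([
  [0, 0, 0.0004, 0, 0, 0, 0.8],
  [0, 0, 0.0008, 0, 0, 0, 0.8],
  [0, 0, 0.0008, 0, 0, 0, 0.8],
])

```text
time: 8.62
tool_pos: [0.4264, 0.1774, 0.0215]
tcp_rot: [-3.089, -0.573, 0.0]
wrist_force: [-0.8, -0.9, 0.2]
width: 0.387
```

```bash
python3 - <<'E'
from h import *
F=[]
for i in range(5):
    a=vision.read_camera("scene"); F.append(status.read_state()["wrist_force"])
print(np.mean(F,0),np.std(F,0),status.read_state()["tool_pos"])
w=vision.read_camera("wrist")[200:360,200:440,::-1]
cv2.imwrite("pics/s5.png",np.hstack([cv2.resize(a[150:270,340:440,::-1],(400,480),interpolation=3),cv2.copyMakeBorder(cv2.resize(w,(400,267)),0,213,0,0,0)]))
E
```

```text
[ 0.04844364 -0.08056483 -0.02649357] [0.50277046 0.42109653 0.78171843] [0.42640783 0.17739058 0.02146938]
```

View pics/s5.png

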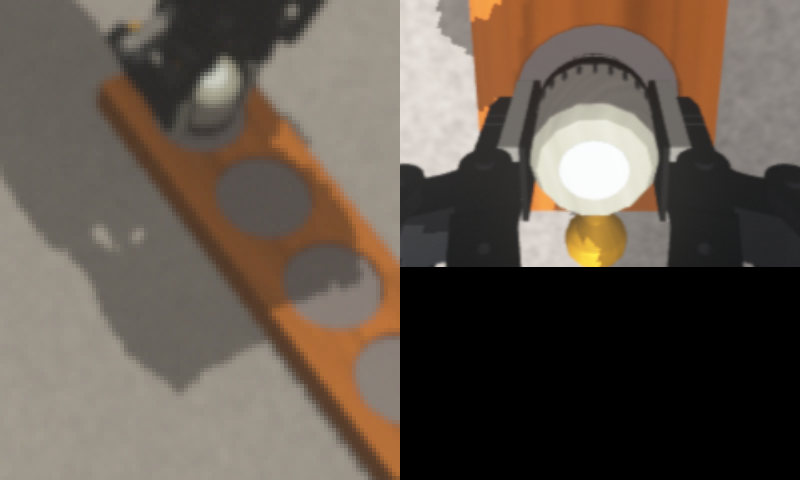

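Call:
apply_moves([
  [0, 0, 0.0004, 0, 0, 0, 0.8],
  [0, 0, 0.0008, 0, 0, 0, 0.8],
  [0, 0, 0.0008, 0, 0, 0, 0.8],
])

```text
time: 9.17
tool_pos: [0.4264, 0.1774, 0.0214]
tcp_rot: [-3.089, -0.573, 0.001]
wrist_force: [-2.4, -1.5, 8.4]
width: 0.386
```

```bash
cat >> h.py <<'E'
def force(n=5):
    F=[]
    for i in range(n): vision.read_camera("top"); F.append(status.read_state()["wrist_force"])
    s=status.read_state(); print("F",np.mean(F,0).round(2),s["tool_pos"].round(4),s["tcp_rot"].round(4),s["width"],s["time"])
E
python3 -c "
from h import *
force()"
```

```text
F [-2.75 -1.38  7.75] [0.4264 0.1774 0.0214] [-3.0887e+00 -5.7290e-01  7.0000e-04] 0.385037364843316 9.4167
```

Call:
apply_moves([
  [0, 0, -0.0006, 0, 0, 0, 0.8],
  [0, 0, -0.0006, 0, 0, 0, 0.8],
  [0, 0, -0.0006, 0, 0, 0, 0.55],
  [0, 0, -0.0006, 0, 0, 0, 0.45],
  [0, 0, -0.0006, 0, 0, 0, 0.35],
  [0, 0, -0.0006, 0, 0, 0, 0.25],
  [0, 0, -0.0006, 0, 0, 0, 0.25],
  [0, 0, -0.005, 0, 0, 0, 0.25],
])

```text
time: 10.08
tool_pos: [0.4255, 0.1771, 0.0249]
tcp_rot: [3.089, 0.573, -0.003]
wrist_force: [-0.2, 0.5, 0.0]
width: 0.752
```

Call:
apply_moves([
  [0, 0, -0.02, 0, 0, 0, 0.25],
  [0, 0, -0.05, 0, 0, 0, 0.25],
  [0, 0, -0.08, 0, 0, 0, 0.25],
  [0, 0, -0.11, 0, 0, 0, 0.25],
  [0, 0, -0.13, 0, 0, 0, 0.25],
  [0, 0, -0.13, 0, 0, 0, 0.25],
  [0, 0, -0.13, 0, 0, 0, 0.25],
  [0, 0, -0.13, 0, 0, 0, 0.25],
])

```text
time: 10.75
tool_pos: [0.4257, 0.1771, 0.1549]
tcp_rot: [-3.089, -0.573, 0.002]
wrist_force: [0.5, -0.2, -0.3]
width: 0.752
```

```bash
python3 - <<'E'
from h import *
force(1)
cv2.imwrite("pics/w6.png",vision.read_camera("wrist")[:,:,::-1])
# B: via (.52,-.06,.15)
chain([((.515,-.06,.155),21),((.604,-.2955,.155),21),((.604,-.2955,.010),21)])
E
```

```text
F [ 1.16  0.31 -0.22] [0.4252 0.177  0.1542] [ 3.0887  0.5729 -0.0043] 0.7547459808554854 10.8
[-0.001, 0.2534, -0.0012, -0.0003, 0.0035, 0.0003]
[-0.0013, 0.2518, 0.0, 0.0, 0.0, 0.0]
[0.0, 0.0, 0.145, 0.0, 0.0, 0.0]
```

View pics/w6.png

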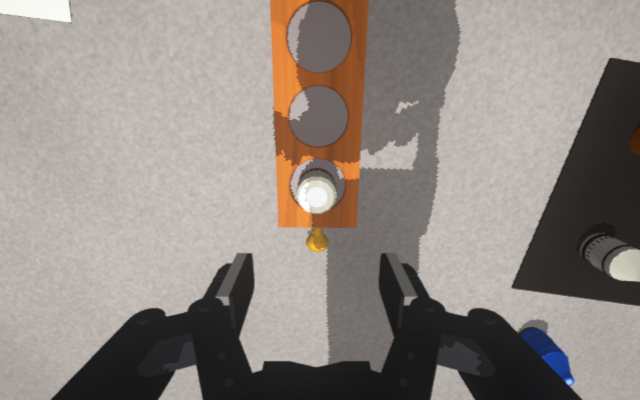

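Call:
apply_moves([
  [0, 0.018, 0, 0, 0, 0, 0.25],
  [0, 0.05, 0, 0, 0, 0, 0.25],
  [0, 0.085, 0, 0, 0, 0, 0.25],
  [0, 0.12, 0, 0, 0, 0, 0.25],
  [-0.001, 0.155, 0, 0, 0, 0, 0.25],
  [-0.001, 0.19, 0, 0, 0, 0, 0.25],
  [-0.001, 0.225, 0, 0, 0, 0, 0.25],
  [-0.001, 0.26, 0, 0, 0, 0, 0.25],
])

```text
time: 11.52
tool_pos: [0.5178, -0.0672, 0.1536]
tcp_rot: [-3.087, -0.572, 0.005]
wrist_force: [-0.2, 0.2, 0.0]
width: 0.749
```

Call:
apply_moves([
  [0, 0.035, 0, 0, 0, 0, 0.25],
  [0, 0.07, 0, 0, 0, 0, 0.25],
  [0, 0.105, 0, 0, 0, 0, 0.25],
  [-0.001, 0.14, 0, 0, 0, 0, 0.25],
  [-0.001, 0.175, 0, 0, 0, 0, 0.25],
  [-0.001, 0.21, 0, 0, 0, 0, 0.25],
  [-0.001, 0.235, 0, 0, 0, 0, 0.25],
  [-0.001, 0.245, 0, 0, 0, 0, 0.25],
])

```text
time: 12.18
tool_pos: [0.6055, -0.298, 0.153]
tcp_rot: [-3.089, -0.569, 0.004]
wrist_force: [0.1, -0.8, -0.6]
width: 0.75
```

Call:
apply_moves([
  [0, 0, 0.03, 0, 0, 0, 0.25],
  [0, 0, 0.05, 0, 0, 0, 0.25],
  [0, 0, 0.06, 0, 0, 0, 0.25],
  [0, 0, 0.06, 0, 0, 0, 0.25],
  [0, 0, 0.06, 0, 0, 0, 0.25],
  [0, 0, 0.06, 0, 0, 0, 0.25],
  [0, 0, 0.06, 0, 0, 0, 0.25],
])

```text
time: 12.77
tool_pos: [0.6068, -0.2949, 0.0973]
tcp_rot: [3.087, 0.573, 0.003]
wrist_force: [0.5, 0.6, 0.2]
width: 0.747
```

```bash
python3 - <<'E'
from h import *
force(1)
C=cam("wrist"); w=vision.read_camera("wrist")
print(proj(C,(.604,-.2955,.05)))
cv2.imwrite("pics/w7.png",w[:,:,::-1])
chain([((.604,-.2955,.011),21)])
E
```

```text
F [0.35 0.23 0.02] [ 0.6068 -0.295   0.0975] [3.0871 0.5732 0.0035] 0.7525299179295084 12.8167
[316.50088824 229.60530189]
[-0.0028, -0.0007, 0.0863, 0.0019, -0.0017, 0.0006]
```

View pics/w7.png

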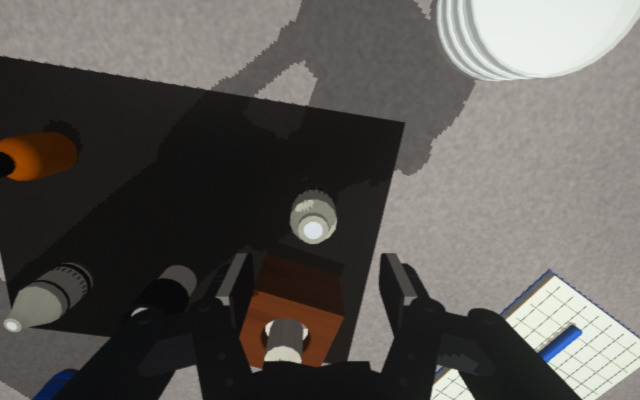

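Call:
apply_moves([
  [-0.002, -0.001, 0.025, 0.002, -0.002, 0, 0.25],
  [-0.002, -0.001, 0.05, 0.002, -0.002, 0, 0.25],
  [-0.002, -0.001, 0.07, 0.002, -0.002, 0, 0.25],
  [-0.002, -0.001, 0.08, 0.002, -0.002, 0, 0.25],
  [-0.002, -0.001, 0.084, 0.002, -0.002, 0, 0.25],
  [-0.002, -0.001, 0.084, 0.002, -0.002, 0, 0.25],
  [-0.002, -0.001, 0.084, 0.002, -0.002, 0, 0.25],
  [-0.002, -0.001, 0.084, 0.002, -0.002, 0, 0.25],
])

```text
time: 13.53
tool_pos: [0.6048, -0.2953, 0.0134]
tcp_rot: [3.089, 0.573, -0.0]
wrist_force: [1.1, -0.3, -0.4]
width: 0.75
```

Call:
apply_moves([
  [0, 0, 0, 0, 0, 0, 0.4],
  [0, 0, 0, 0, 0, 0, 0.5],
  [0, 0, 0, 0, 0, 0, 0.6],
  [0, 0, 0, 0, 0, 0, 0.8],
  [0, 0, 0, 0, 0, 0, 0.8],
  [0, 0, 0, 0, 0, 0, 0.8],
  [0, 0, 0, 0, 0, 0, 0.8],
])

```text
time: 14.12
tool_pos: [0.604, -0.2947, 0.0125]
tcp_rot: [-3.088, -0.573, 0.002]
wrist_force: [-1.1, -0.1, 5.2]
width: 0.387
```

```bash
python3 - <<'E'
from h import *
force(2)
chain([((.604,-.2955,.12),21),((.4848,.1985,.12),21)])
E
```

```text
F [-0.98  0.97  5.24] [ 0.604  -0.2948  0.0125] [-3.0878e+00 -5.7270e-01  2.5000e-03] 0.39094512884931193 14.2167
[-0.0004, 0.0006, -0.1075, -0.0014, 0.0013, 0.0002]
[0.0658, -0.5039, 0.0, 0.0, 0.0, 0.0]
```

Call:
apply_moves([
  [0, 0, -0.01, 0, 0, 0, 0.8],
  [0, 0, -0.035, 0, 0, 0, 0.8],
  [0, 0, -0.065, 0, 0, 0, 0.8],
  [0.001, -0.01, -0.095, 0, 0, 0, 0.8],
  [0.005, -0.035, -0.108, 0, 0, 0, 0.8],
  [0.009, -0.07, -0.11, 0, 0, 0, 0.8],
  [0.014, -0.105, -0.11, 0, 0, 0, 0.8],
  [0.018, -0.14, -0.11, 0, 0, 0, 0.8],
])

```text
time: 14.88
tool_pos: [0.5699, -0.1566, 0.1224]
tcp_rot: [-3.088, -0.571, 0.003]
wrist_force: [0.5, 0.1, -1.6]
width: 0.384
```

Call:
apply_moves([
  [0.005, -0.036, 0, 0, 0, 0, 0.8],
  [0.01, -0.072, 0, 0, 0, 0, 0.8],
  [0.014, -0.108, 0, 0, 0, 0, 0.8],
  [0.019, -0.144, 0, 0, 0, 0, 0.8],
  [0.024, -0.18, 0, 0, 0, 0, 0.8],
  [0.028, -0.216, 0, 0, 0, 0, 0.8],
  [0.033, -0.252, 0, 0, 0, 0, 0.8],
  [0.037, -0.286, 0, 0, 0, 0, 0.8],
])

```text
time: 15.55
tool_pos: [0.5011, 0.1243, 0.1224]
tcp_rot: [-3.087, -0.573, 0.004]
wrist_force: [1.1, 1.3, -0.9]
width: 0.387
```

Call:
apply_moves([
  [0.004, -0.03, 0, 0, 0, 0, 0.8],
  [0.008, -0.055, 0, 0, 0, 0, 0.8],
  [0.01, -0.07, 0, 0, 0, 0, 0.8],
  [0.011, -0.077, 0, 0, 0, 0, 0.8],
  [0.011, -0.077, 0, 0, 0, 0, 0.8],
  [0.011, -0.077, 0, 0, 0, 0, 0.8],
  [0.011, -0.077, 0, 0, 0, 0, 0.8],
  [0.011, -0.077, 0, 0, 0, 0, 0.8],
])

```text
time: 16.22
tool_pos: [0.4851, 0.1974, 0.1224]
tcp_rot: [-3.088, -0.571, 0.004]
wrist_force: [-0.8, 0.6, -2.5]
width: 0.385
```

```bash
python3 - <<'E'
from h import *
force(3)
chain([((.4848,.1985,.029),21)])
E
```

```text
F [-0.12  0.24 -1.37] [0.4851 0.1977 0.1224] [-3.0876 -0.5706  0.0042] 0.38814839842702825 16.3667
[0.0002, -0.0007, 0.0934, -0.0022, 0.0023, -0.001]
```

Call:
apply_moves([
  [0, -0.0005, 0.02, -0.002, 0.002, 0, 0.8],
  [0, -0.0005, 0.05, -0.002, 0.002, 0, 0.8],
  [0, -0.0005, 0.07, -0.002, 0.002, 0, 0.8],
  [0, -0.0005, 0.082, -0.002, 0.002, 0, 0.8],
  [0, -0.0005, 0.088, -0.002, 0.002, 0, 0.8],
  [0, -0.0005, 0.089, -0.002, 0.002, 0, 0.8],
  [0, -0.0005, 0.09, -0.002, 0.002, 0, 0.8],
  [0, -0.0005, 0.091, -0.002, 0.002, 0, 0.8],
])

```text
time: 17.03
tool_pos: [0.4858, 0.1995, 0.0328]
tcp_rot: [-3.088, -0.573, -0.004]
wrist_force: [0.9, 0.1, -1.0]
width: 0.38
```

Call:
apply_moves([
  [0, 0, 0.0005, 0, 0, 0, 0.8],
  [0, 0, 0.001, 0, 0, 0, 0.8],
  [0, 0, 0.0015, 0, 0, 0, 0.8],
  [0, 0, 0.0015, 0, 0, 0, 0.8],
  [0, 0, 0.0015, 0, 0, 0, 0.8],
])

```text
time: 17.45
tool_pos: [0.4846, 0.1992, 0.0302]
tcp_rot: [-3.089, -0.573, -0.0]
wrist_force: [-0.4, 0.6, -1.6]
width: 0.384
```

Call:
apply_moves([
  [0, 0, 0.0004, 0, 0, 0, 0.8],
  [0, 0, 0.0008, 0, 0, 0, 0.8],
  [0, 0, 0.0008, 0, 0, 0, 0.8],
  [0, 0, 0.0008, 0, 0, 0, 0.8],
])

```text
time: 17.78
tool_pos: [0.4844, 0.1991, 0.0291]
tcp_rot: [-3.089, -0.573, 0.001]
wrist_force: [0.2, -0.1, -1.2]
width: 0.389
```

Call:
apply_moves([
  [0, 0, 0.0004, 0, 0, 0, 0.8],
  [0, 0, 0.0008, 0, 0, 0, 0.8],
  [0, 0, 0.0012, 0, 0, 0, 0.8],
  [0, 0, 0.0012, 0, 0, 0, 0.8],
])

```text
time: 18.12
tool_pos: [0.4844, 0.1991, 0.0278]
tcp_rot: [-3.089, -0.573, 0.001]
wrist_force: [-0.4, -0.1, -1.2]
width: 0.388
```

Call:
apply_moves([
  [0, 0, 0.0004, 0, 0, 0, 0.8],
  [0, 0, 0.0008, 0, 0, 0, 0.8],
  [0, 0, 0.0008, 0, 0, 0, 0.8],
])

```text
time: 18.37
tool_pos: [0.4845, 0.1991, 0.0275]
tcp_rot: [-3.089, -0.573, 0.0]
wrist_force: [-0.7, -1.3, 2.3]
width: 0.386
```

Call:
apply_moves([
  [0, 0, 0, 0, 0, 0, 0.6],
  [0, 0, 0, 0, 0, 0, 0.52],
  [0, 0, 0, 0, 0, 0, 0.45],
  [0, 0, 0, 0, 0, 0, 0.35],
  [0, 0, 0, 0, 0, 0, 0.25],
  [0, 0, 0, 0, 0, 0, 0.25],
  [0, 0, 0, 0, 0, 0, 0.25],
  [0, 0, -0.008, 0, 0, 0, 0.25],
])

```text
time: 19.03
tool_pos: [0.483, 0.1986, 0.0339]
tcp_rot: [3.089, 0.573, -0.005]
wrist_force: [-0.5, -0.0, 0.2]
width: 0.75
```

Call:
apply_moves([
  [0, 0, -0.02, 0, 0, 0, 0.25],
  [0, 0, -0.05, 0, 0, 0, 0.25],
  [0, 0, -0.08, 0, 0, 0, 0.25],
  [0, 0, -0.1, 0, 0, 0, 0.25],
  [0, 0, -0.11, 0, 0, 0, 0.25],
  [0, 0, -0.11, 0, 0, 0, 0.25],
  [0, 0, -0.11, 0, 0, 0, 0.25],
  [0, 0, -0.11, 0, 0, 0, 0.25],
])

```text
time: 19.7
tool_pos: [0.4832, 0.1987, 0.1435]
tcp_rot: [3.089, 0.573, -0.005]
wrist_force: [0.1, 0.2, -1.4]
width: 0.751
```

```bash
python3 - <<'E'
from h import *
force(2)
cv2.imwrite("pics/w8.png",cv2.resize(vision.read_camera("wrist")[:,:,::-1],(480,300)))
chain([((.465,-.1225,.145),21),((.465,-.1225,.014),21)])
E
```

```text
F [-0.24  0.3  -0.21] [0.483  0.1986 0.1431] [ 3.0886  0.5729 -0.0063] 0.7488716406808508 19.8
[-0.1321, 0.2932, -0.0014, -0.0004, 0.0038, 0.0003]
[0.0, 0.0, 0.131, 0.0, 0.0, 0.0]
```

View pics/w8.png

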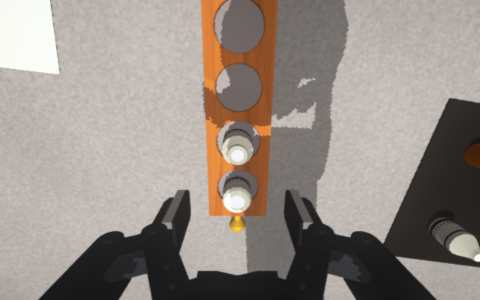

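Call:
apply_moves([
  [-0.008, 0.018, 0, 0, 0.002, 0, 0.25],
  [-0.022, 0.049, 0, 0, 0.004, 0, 0.25],
  [-0.037, 0.082, 0, 0, 0.004, 0, 0.25],
  [-0.052, 0.115, 0, 0, 0.004, 0, 0.25],
  [-0.067, 0.148, 0, 0, 0.004, 0, 0.25],
  [-0.082, 0.181, 0, 0, 0.004, 0, 0.25],
  [-0.097, 0.214, 0, 0, 0.004, 0, 0.25],
  [-0.111, 0.246, 0, 0, 0.004, 0, 0.25],
])

```text
time: 20.52
tool_pos: [0.4679, -0.0719, 0.144]
tcp_rot: [-3.087, -0.573, -0.003]
wrist_force: [0.4, -0.4, 0.2]
width: 0.752
```

Call:
apply_moves([
  [-0.012, 0.027, 0, 0, 0, 0, 0.25],
  [-0.018, 0.04, 0, 0, 0, 0, 0.25],
  [-0.021, 0.047, 0.01, 0, 0, 0, 0.25],
  [-0.021, 0.047, 0.03, 0, 0, 0, 0.25],
  [-0.021, 0.047, 0.05, 0, 0, 0, 0.25],
  [-0.021, 0.047, 0.05, 0, 0, 0, 0.25],
  [-0.021, 0.047, 0.05, 0, 0, 0, 0.25],
  [-0.021, 0.047, 0.05, 0, 0, 0, 0.25],
])

```text
time: 21.18
tool_pos: [0.4665, -0.1211, 0.0949]
tcp_rot: [-3.087, -0.574, -0.005]
wrist_force: [1.2, -0.0, 0.9]
width: 0.748
```

```bash
python3 - <<'E'
from h import *
force(2)
C=cam("wrist"); w=vision.read_camera("wrist"); u=proj(C,(.465,-.1225,.064)); print(u)
x,y=u.astype(int); g=w[y-20:y+20,x-20:x+20].min(2); m=(g>.9*g.max()).astype(np.uint8); n,l,st,ce=cv2.connectedComponentsWithStats(m); i=1+st[1:,4].argmax(); c=ce[i]+[x-20,y-20]; print(c,st[i],cast(C,c,.064))
chain([((.465,-.1225,.014),21)])
E
```

```text
F [ 0.28 -0.11  0.25] [ 0.4675 -0.1215  0.096 ] [-3.0885 -0.5741 -0.0083] 0.7494350668481466 21.2833
[317.59967281 239.88045805]
[315.29910714 237.72767857] [ 10  11  18  16 224] [ 0.46587636 -0.12061144  0.064     ]
[-0.0032, -0.0002, 0.0822, 0.001, -0.0055, 0.001]
```

Call:
apply_moves([
  [-0.002, -0.001, 0.025, 0.001, -0.004, 0, 0.25],
  [-0.002, -0.001, 0.05, 0.001, -0.004, 0, 0.25],
  [-0.002, -0.001, 0.068, 0.001, -0.004, 0, 0.25],
  [-0.002, -0.001, 0.078, 0.001, -0.004, 0, 0.25],
  [-0.002, -0.001, 0.082, 0.001, -0.004, 0, 0.25],
  [-0.002, -0.001, 0.082, 0.001, -0.004, 0, 0.25],
  [-0.002, -0.001, 0.082, 0.001, -0.004, 0, 0.25],
  [-0.002, -0.001, 0.082, 0.001, -0.004, 0, 0.25],
])

```text
time: 22.0
tool_pos: [0.466, -0.1217, 0.0144]
tcp_rot: [3.089, 0.573, 0.003]
wrist_force: [-0.3, 0.3, 0.7]
width: 0.751
```

Call:
apply_moves([
  [0, 0, 0, 0, 0, 0, 0.4],
  [0, 0, 0, 0, 0, 0, 0.5],
  [0, 0, 0, 0, 0, 0, 0.6],
  [0, 0, 0, 0, 0, 0, 0.8],
  [0, 0, 0, 0, 0, 0, 0.8],
  [0, 0, 0, 0, 0, 0, 0.8],
  [0, 0, 0, 0, 0, 0, 0.8],
])

```text
time: 22.58
tool_pos: [0.4652, -0.1216, 0.0138]
tcp_rot: [-3.088, -0.573, -0.001]
wrist_force: [-0.7, 1.3, 6.8]
width: 0.387
```

```bash
python3 - <<'E'
from h import *
force(2)
chain([((.465,-.1225,.14),21),((.5428,.2202,.14),21)])
E
```

```text
F [-0.98  0.02  6.19] [ 0.4652 -0.1216  0.0138] [-3.0883e+00 -5.7280e-01 -9.0000e-04] 0.38580900094244536 22.6833
[-0.0004, 0.0007, -0.1262, -0.0005, -0.0007, 0.0003]
[0.1954, -0.2921, 0.0, 0.0, 0.0, 0.0]
```

Call:
apply_moves([
  [0, 0, -0.01, 0, 0, 0, 0.8],
  [0, 0, -0.035, 0, 0, 0, 0.8],
  [0, 0, -0.065, 0, 0, 0, 0.8],
  [0.005, -0.008, -0.095, 0, 0, 0, 0.8],
  [0.02, -0.03, -0.108, 0, 0, 0, 0.8],
  [0.038, -0.057, -0.11, 0, 0, 0, 0.8],
  [0.057, -0.085, -0.11, 0, 0, 0, 0.8],
  [0.076, -0.114, -0.11, 0, 0, 0, 0.8],
])

```text
time: 23.35
tool_pos: [0.495, 0.0133, 0.1243]
tcp_rot: [-3.088, -0.571, -0.002]
wrist_force: [0.7, 0.7, -1.0]
width: 0.387
```

Call:
apply_moves([
  [0.019, -0.028, 0, 0, 0, 0, 0.8],
  [0.038, -0.057, 0, 0, 0, 0, 0.8],
  [0.057, -0.085, 0, 0, 0, 0, 0.8],
  [0.076, -0.114, 0, 0, 0, 0, 0.8],
  [0.093, -0.14, 0, 0, 0, 0, 0.8],
  [0.107, -0.16, 0, 0, 0, 0, 0.8],
  [0.116, -0.173, 0, 0, 0, 0, 0.8],
  [0.119, -0.178, 0, 0, 0, 0, 0.8],
])

```text
time: 24.02
tool_pos: [0.5421, 0.2231, 0.1234]
tcp_rot: [-3.087, -0.576, 0.001]
wrist_force: [-0.2, -0.3, -1.4]
width: 0.387
```

Call:
apply_moves([
  [0, 0, 0, 0, 0, 0, 0.8],
  [0, 0, 0, 0, 0, 0, 0.8],
  [0, 0, 0, 0, 0, 0, 0.8],
  [0, 0, 0, 0, 0, 0, 0.8],
])

```text
time: 24.35
tool_pos: [0.5416, 0.2196, 0.1232]
tcp_rot: [-3.089, -0.571, 0.002]
wrist_force: [0.5, 0.7, -1.3]
width: 0.388
```

```bash
python3 - <<'E'
from h import *
force(2)
chain([((.5428,.2202,.029),21)])
E
```

```text
F [-0.43  0.05 -1.5 ] [0.5418 0.2199 0.1234] [-3.0883e+00 -5.7060e-01  1.1000e-03] 0.39008849715586486 24.45
[0.0011, 0.0002, 0.0944, -0.0012, 0.0005, -0.0011]
```

Call:
apply_moves([
  [0.001, 0, 0.02, -0.001, 0, 0, 0.8],
  [0.001, 0, 0.05, -0.001, 0, 0, 0.8],
  [0.001, 0, 0.07, -0.001, 0, 0, 0.8],
  [0.001, 0, 0.082, -0.001, 0, 0, 0.8],
  [0.001, 0, 0.088, -0.001, 0, 0, 0.8],
  [0.001, 0, 0.09, -0.001, 0, 0, 0.8],
  [0.001, 0, 0.091, -0.001, 0, 0, 0.8],
  [0.001, 0, 0.091, -0.001, 0, 0, 0.8],
])

```text
time: 25.12
tool_pos: [0.5439, 0.2218, 0.0335]
tcp_rot: [-3.088, -0.573, -0.003]
wrist_force: [0.9, 0.2, -1.6]
width: 0.386
```

Call:
apply_moves([
  [0, 0, 0.0005, 0, 0, 0, 0.8],
  [0, 0, 0.001, 0, 0, 0, 0.8],
  [0, 0, 0.0015, 0, 0, 0, 0.8],
  [0, 0, 0.002, 0, 0, 0, 0.8],
  [0, 0, 0.002, 0, 0, 0, 0.8],
  [0, 0, 0.002, 0, 0, 0, 0.8],
])

```text
time: 25.62
tool_pos: [0.5428, 0.2216, 0.0304]
tcp_rot: [-3.089, -0.573, 0.0]
wrist_force: [-0.0, -0.5, -0.8]
width: 0.388
```

Call:
apply_moves([
  [0, 0, 0.0004, 0, 0, 0, 0.8],
  [0, 0, 0.0008, 0, 0, 0, 0.8],
  [0, 0, 0.0008, 0, 0, 0, 0.8],
  [0, 0, 0.0008, 0, 0, 0, 0.8],
])

```text
time: 25.95
tool_pos: [0.5427, 0.2215, 0.0294]
tcp_rot: [-3.089, -0.573, 0.001]
wrist_force: [0.6, 0.3, -1.4]
width: 0.391
```

Call:
apply_moves([
  [0, 0, 0.0004, 0, 0, 0, 0.8],
  [0, 0, 0.0008, 0, 0, 0, 0.8],
  [0, 0, 0.0008, 0, 0, 0, 0.8],
  [0, 0, 0.0008, 0, 0, 0, 0.8],
])

```text
time: 26.28
tool_pos: [0.5429, 0.2215, 0.0289]
tcp_rot: [-3.089, -0.573, 0.0]
wrist_force: [-0.8, -0.5, -0.4]
width: 0.388
```

Call:
apply_moves([
  [0, 0, 0.0003, 0, 0, 0, 0.8],
  [0, 0, 0.0003, 0, 0, 0, 0.8],
  [0, 0, 0.0003, 0, 0, 0, 0.8],
])

```text
time: 26.53
tool_pos: [0.5429, 0.2216, 0.0288]
tcp_rot: [-3.089, -0.573, 0.0]
wrist_force: [-1.7, -1.3, 4.8]
width: 0.387
```

Contact made at the expected height; release and retreat.

Call:
apply_moves([
  [0, 0, -0.0003, 0, 0, 0, 0.6],
  [0, 0, -0.0003, 0, 0, 0, 0.52],
  [0, 0, -0.0003, 0, 0, 0, 0.45],
  [0, 0, -0.0003, 0, 0, 0, 0.35],
  [0, 0, -0.0003, 0, 0, 0, 0.25],
  [0, 0, -0.0003, 0, 0, 0, 0.25],
  [0, 0, -0.0003, 0, 0, 0, 0.25],
  [0, 0, -0.008, 0, 0, 0, 0.25],
])

```text
time: 27.2
tool_pos: [0.5414, 0.221, 0.035]
tcp_rot: [3.089, 0.573, -0.005]
wrist_force: [-0.4, -1.2, -0.6]
width: 0.748
```

Call:
apply_moves([
  [0, 0, -0.02, 0, 0, 0, 0.25],
  [0, 0, -0.05, 0, 0, 0, 0.25],
  [0, 0, -0.08, 0, 0, 0, 0.25],
  [0, 0, -0.11, 0, 0, 0, 0.25],
  [0, 0, -0.13, 0, 0, 0, 0.25],
  [0, 0, -0.13, 0, 0, 0, 0.25],
  [0, 0, -0.13, 0, 0, 0, 0.25],
  [0, 0, -0.13, 0, 0, 0, 0.25],
])

```text
time: 27.87
tool_pos: [0.5423, 0.2213, 0.1659]
tcp_rot: [-3.089, -0.573, 0.002]
wrist_force: [-0.0, -0.6, 0.1]
width: 0.752
```

```bash
python3 - <<'E'
from h import *
force(2)
cv2.imwrite("pics/w9.png",cv2.resize(vision.read_camera("wrist")[:,:,::-1],(480,300)))
chain([((.5135,-.307,.165),21),((.5135,-.307,.105),21)])
E
```

```text
F [-0.31  0.1  -0.11] [0.5416 0.221  0.1646] [ 3.0886  0.5729 -0.0056] 0.74643636889326 27.9667
[-0.2155, 0.4829, 0.0001, -0.0004, 0.0038, 0.0003]
[0.0, 0.0, 0.06, 0.0, 0.0, 0.0]
```

View pics/w9.png

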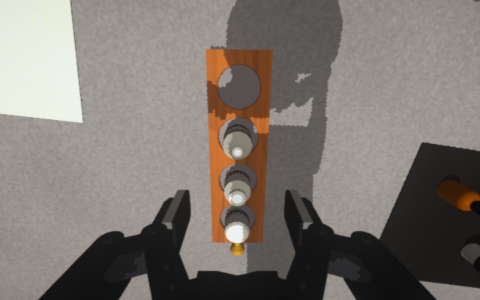

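Call:
apply_moves([
  [-0.008, 0.018, 0, 0, 0.002, 0, 0.3],
  [-0.022, 0.049, 0, 0, 0.004, 0, 0.3],
  [-0.036, 0.081, 0, 0, 0.004, 0, 0.3],
  [-0.05, 0.113, 0, 0, 0.004, 0, 0.3],
  [-0.065, 0.145, 0, 0, 0.004, 0, 0.3],
  [-0.079, 0.177, 0, 0, 0.004, 0, 0.3],
  [-0.093, 0.209, 0, 0, 0.004, 0, 0.3],
  [-0.108, 0.241, 0, 0, 0.004, 0, 0.3],
])

```text
time: 28.68
tool_pos: [0.5273, -0.0437, 0.165]
tcp_rot: [-3.087, -0.573, -0.002]
wrist_force: [0.2, -0.5, -0.1]
width: 0.702
```

Call:
apply_moves([
  [-0.014, 0.032, 0, 0, 0, 0, 0.3],
  [-0.028, 0.064, 0, 0, 0, 0, 0.3],
  [-0.043, 0.096, 0, 0, 0, 0, 0.3],
  [-0.057, 0.128, 0, 0, 0, 0, 0.3],
  [-0.072, 0.16, 0, 0, 0, 0, 0.3],
  [-0.086, 0.192, 0, 0, 0, 0, 0.3],
  [-0.098, 0.22, 0, 0, 0, 0, 0.3],
  [-0.107, 0.24, 0, 0, 0, 0, 0.3],
])

```text
time: 29.35
tool_pos: [0.5135, -0.307, 0.1643]
tcp_rot: [-3.087, -0.57, -0.003]
wrist_force: [-0.5, 0.1, 0.2]
width: 0.701
```

Call:
apply_moves([
  [0, 0.001, 0.02, 0, 0, 0, 0.3],
  [0, 0.001, 0.04, 0, 0, 0, 0.3],
  [0, 0.001, 0.045, 0, 0, 0, 0.3],
  [0, 0.001, 0.045, 0, 0, 0, 0.3],
  [0, 0.001, 0.045, 0, 0, 0, 0.3],
  [0, 0.001, 0.045, 0, 0, 0, 0.3],
])

```text
time: 29.85
tool_pos: [0.5158, -0.3054, 0.1217]
tcp_rot: [-3.088, -0.574, -0.007]
wrist_force: [0.9, -0.5, 0.5]
width: 0.7
```

```bash
python3 - <<'E'
from h import *
force(3)
C=cam("wrist"); w=vision.read_camera("wrist")
cv2.imwrite("pics/w10.png",w[:,:,::-1])
print(proj(C,(.5135,-.307,.084)))
chain([((.5135,-.3075,.06),21)])
E
```

```text
F [-0.01 -0.09  0.36] [ 0.5161 -0.3056  0.1223] [3.0882 0.5737 0.0083] 0.6983655380434102 30.0
[318.0272831  235.86140416]
[-0.0033, 0.0008, 0.0622, 0.0014, -0.005, 0.0008]
```

View pics/w10.png

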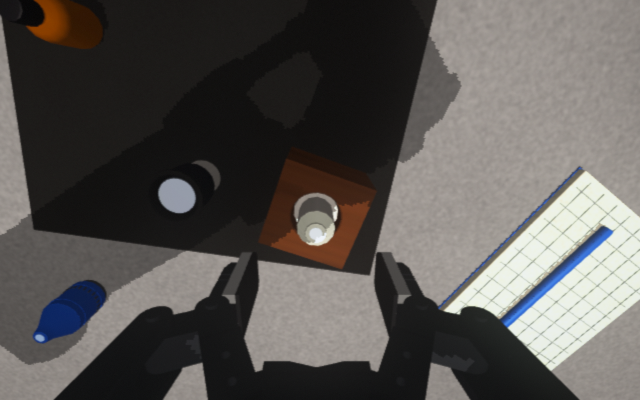

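Call:
apply_moves([
  [-0.002, 0.001, 0.02, 0.001, -0.004, 0, 0.3],
  [-0.002, 0, 0.04, 0.001, -0.004, 0, 0.3],
  [-0.002, 0, 0.055, 0.001, -0.004, 0, 0.3],
  [-0.002, 0, 0.061, 0.001, -0.004, 0, 0.3],
  [-0.002, 0, 0.062, 0.001, -0.004, 0, 0.3],
  [-0.002, 0, 0.062, 0.001, -0.004, 0, 0.3],
  [-0.002, 0, 0.062, 0.001, -0.004, 0, 0.3],
  [-0.002, 0, 0.062, 0.001, -0.004, 0, 0.3],
])

```text
time: 30.72
tool_pos: [0.5146, -0.3068, 0.0604]
tcp_rot: [3.088, 0.573, 0.002]
wrist_force: [0.2, -0.3, 0.7]
width: 0.696
```

```bash
python3 - <<'E'
from h import *
force(3)
chain([((.5135,-.3072,.06),21)])
E
```

```text
F [ 0.43  0.15 -0.22] [ 0.5142 -0.3065  0.06  ] [3.0889e+00 5.7290e-01 1.3000e-03] 0.6973340817109207 30.8667
[-0.0009, 0.0004, -0.0, 0.0002, -0.0008, 0.0003]
```

Close on the sleeve, then lift slowly at first.

Call:
apply_moves([
  [0, 0, 0, 0, 0, 0, 0.45],
  [0, 0, 0, 0, 0, 0, 0.55],
  [0, 0, 0, 0, 0, 0, 0.65],
  [0, 0, 0, 0, 0, 0, 0.75],
  [0, 0, 0, 0, 0, 0, 0.9],
  [0, 0, 0, 0, 0, 0, 0.9],
  [0, 0, 0, 0, 0, 0, 0.9],
  [0, 0, 0, 0, 0, 0, 0.9],
], squeeze=40)

```text
time: 31.53
tool_pos: [0.5138, -0.3063, 0.0592]
tcp_rot: [-3.088, -0.573, -0.0]
wrist_force: [1.3, 0.2, 1.8]
width: 0.286
```

```bash
python3 - <<'E'
from h import *
force(3)
E
```

```text
F [0.31 0.27 2.94] [ 0.5138 -0.3063  0.0592] [-3.0881 -0.5728 -0.    ] 0.2845714255006742 31.6833
```

Call:
apply_moves([
  [0, 0, -0.003, 0, 0, 0, 0.9],
  [0, 0, -0.008, 0, 0, 0, 0.9],
  [0, 0, -0.015, 0, 0, 0, 0.9],
  [0, 0, -0.022, 0, 0, 0, 0.9],
  [0, 0, -0.03, 0, 0, 0, 0.9],
])

```text
time: 32.1
tool_pos: [0.5132, -0.3059, 0.0893]
tcp_rot: [-3.087, -0.573, 0.002]
wrist_force: [-0.7, -0.4, -1.1]
width: 0.285
```

Call:
apply_moves([
  [0, 0, -0.02, 0, 0, 0, 0.9],
  [0, 0, -0.045, 0, 0, 0, 0.9],
  [0, 0, -0.07, 0, 0, 0, 0.9],
  [0.004, -0.007, -0.085, 0, 0, 0, 0.9],
  [0.016, -0.028, -0.09, 0, 0, 0, 0.9],
  [0.032, -0.056, -0.09, 0, 0, 0, 0.9],
  [0.05, -0.086, -0.09, 0, 0, 0, 0.9],
  [0.067, -0.116, -0.09, 0, 0, 0, 0.9],
])

```text
time: 32.77
tool_pos: [0.5348, -0.173, 0.1804]
tcp_rot: [-3.089, -0.571, -0.002]
wrist_force: [1.0, 0.9, -1.8]
width: 0.28
```

Call:
apply_moves([
  [0.017, -0.03, 0, 0, 0, 0, 0.9],
  [0.035, -0.06, 0, 0, 0, 0, 0.9],
  [0.052, -0.09, 0, 0, 0, 0, 0.9],
  [0.07, -0.12, 0, 0, 0, 0, 0.9],
  [0.087, -0.15, 0, 0, 0, 0, 0.9],
  [0.104, -0.18, 0, 0, 0, 0, 0.9],
  [0.122, -0.21, 0, 0, 0, 0, 0.9],
  [0.139, -0.24, 0, 0, 0, 0, 0.9],
])

```text
time: 33.43
tool_pos: [0.5784, 0.1018, 0.1804]
tcp_rot: [-3.088, -0.573, -0.001]
wrist_force: [-0.1, -1.5, -2.0]
width: 0.283
```

Call:
apply_moves([
  [0.017, -0.03, 0, 0, 0, 0, 0.9],
  [0.035, -0.06, 0, 0, 0, 0, 0.9],
  [0.05, -0.086, 0, 0, 0, 0, 0.9],
  [0.062, -0.107, 0, 0, 0, 0, 0.9],
  [0.069, -0.119, 0, 0, 0, 0, 0.9],
  [0.072, -0.124, 0, 0, 0, 0, 0.9],
  [0.072, -0.124, 0, 0, 0, 0, 0.9],
  [0.072, -0.124, 0, 0, 0, 0, 0.9],
])

```text
time: 34.1
tool_pos: [0.6008, 0.2405, 0.1795]
tcp_rot: [-3.089, -0.573, 0.002]
wrist_force: [0.4, 0.5, -1.2]
width: 0.288
```

```bash
python3 - <<'E'
from h import *
force(4)
chain([((.6009,.242,.072),21)])
E
```

```text
F [ 0.03  0.11 -1.63] [0.601  0.2401 0.1795] [-3.0885e+00 -5.7030e-01  1.1000e-03] 0.27932216152859685 34.3
[0.0007, -0.0017, 0.1075, -0.001, 0.0006, -0.0013]
```

Call:
apply_moves([
  [0.0005, -0.0015, 0.02, -0.001, 0, 0, 0.9],
  [0.0005, -0.0015, 0.05, -0.001, 0, 0, 0.9],
  [0.0005, -0.0015, 0.075, -0.001, 0, 0, 0.9],
  [0.0005, -0.0015, 0.09, -0.001, 0, 0, 0.9],
  [0.0005, -0.0015, 0.098, -0.001, 0, 0, 0.9],
  [0.0005, -0.0015, 0.101, -0.001, 0, 0, 0.9],
  [0.0005, -0.0015, 0.102, -0.001, 0, 0, 0.9],
  [0.0005, -0.0015, 0.102, -0.001, 0, 0, 0.9],
])

```text
time: 34.97
tool_pos: [0.6018, 0.2432, 0.0786]
tcp_rot: [-3.089, -0.572, -0.003]
wrist_force: [-0.5, 0.5, -1.7]
width: 0.283
```

Call:
apply_moves([
  [0, 0, 0.0005, 0, 0, 0, 0.9],
  [0, 0, 0.001, 0, 0, 0, 0.9],
  [0, 0, 0.0015, 0, 0, 0, 0.9],
  [0, 0, 0.002, 0, 0, 0, 0.9],
  [0, 0, 0.0025, 0, 0, 0, 0.9],
  [0, 0, 0.0025, 0, 0, 0, 0.9],
])

```text
time: 35.47
tool_pos: [0.6008, 0.2432, 0.075]
tcp_rot: [-3.089, -0.573, 0.0]
wrist_force: [0.3, 1.0, -1.0]
width: 0.287
```

```bash
python3 - <<'E'
from h import *
force(3)
cv2.imwrite("pics/w11.png",vision.read_camera("wrist")[:,:,::-1])
E
```

```text
F [-0.18  0.19 -1.58] [0.6008 0.2433 0.0749] [-3.0887e+00 -5.7300e-01  6.0000e-04] 0.2803772822595784 35.6167
```

View pics/w11.png

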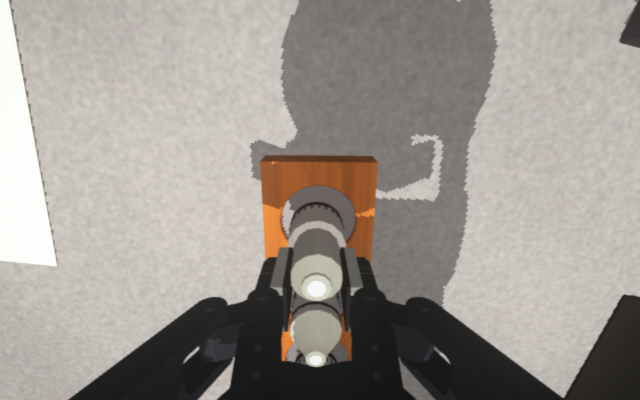

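D hangs upright, centred over seat 4. Lower in small steps until contact.

Call:
apply_moves([
  [0, 0, 0.0005, 0, 0, 0, 0.9],
  [0, 0, 0.001, 0, 0, 0, 0.9],
  [0, 0, 0.0015, 0, 0, 0, 0.9],
  [0, 0, 0.002, 0, 0, 0, 0.9],
  [0, 0, 0.002, 0, 0, 0, 0.9],
])

```text
time: 36.08
tool_pos: [0.6007, 0.2432, 0.0728]
tcp_rot: [-3.089, -0.573, 0.001]
wrist_force: [0.5, 0.3, -2.8]
width: 0.288
```

Call:
apply_moves([
  [0, 0, 0.0004, 0, 0, 0, 0.9],
  [0, 0, 0.0008, 0, 0, 0, 0.9],
  [0, 0, 0.0012, 0, 0, 0, 0.9],
  [0, 0, 0.0012, 0, 0, 0, 0.9],
])

```text
time: 36.42
tool_pos: [0.6007, 0.2432, 0.0716]
tcp_rot: [-3.089, -0.573, 0.001]
wrist_force: [-0.1, -0.0, -2.8]
width: 0.288
```

Call:
apply_moves([
  [0, 0, 0.0004, 0, 0, 0, 0.9],
  [0, 0, 0.0008, 0, 0, 0, 0.9],
  [0, 0, 0.0012, 0, 0, 0, 0.9],
  [0, 0, 0.0012, 0, 0, 0, 0.9],
])

```text
time: 36.75
tool_pos: [0.6008, 0.2432, 0.0705]
tcp_rot: [-3.089, -0.573, 0.001]
wrist_force: [0.2, 1.2, -1.4]
width: 0.286
```

Call:
apply_moves([
  [0, 0, 0.0004, 0, 0, 0, 0.9],
  [0, 0, 0.0008, 0, 0, 0, 0.9],
  [0, 0, 0.0008, 0, 0, 0, 0.9],
  [0, 0, 0.0008, 0, 0, 0, 0.9],
])

```text
time: 37.08
tool_pos: [0.6008, 0.2433, 0.0698]
tcp_rot: [-3.089, -0.573, 0.0]
wrist_force: [1.3, -0.1, -1.8]
width: 0.284
```

Call:
apply_moves([
  [0, 0, 0.0004, 0, 0, 0, 0.9],
  [0, 0, 0.0008, 0, 0, 0, 0.9],
  [0, 0, 0.0008, 0, 0, 0, 0.9],
  [0, 0, 0.0008, 0, 0, 0, 0.9],
])

```text
time: 37.42
tool_pos: [0.601, 0.2433, 0.0693]
tcp_rot: [-3.089, -0.573, -0.0]
wrist_force: [0.2, -0.4, -0.6]
width: 0.285
```

```bash
python3 -c "
from h import *
force(3)"
```

```text
F [-0.11 -0.29  0.31] [0.601  0.2433 0.0693] [-3.0886e+00 -5.7300e-01 -2.0000e-04] 0.2844593533336344 37.5667
```

Call:
apply_moves([
  [0, 0, 0.0003, 0, 0, 0, 0.9],
  [0, 0, 0.0003, 0, 0, 0, 0.9],
  [0, 0, 0.0003, 0, 0, 0, 0.9],
])

```text
time: 37.82
tool_pos: [0.6011, 0.2433, 0.0693]
tcp_rot: [-3.089, -0.573, -0.001]
wrist_force: [-1.2, -0.8, 3.8]
width: 0.287
```

Call:
apply_moves([
  [0, 0, 0, 0, 0, 0, 0.71],
  [0, 0, 0, 0, 0, 0, 0.66],
  [0, 0, 0, 0, 0, 0, 0.6],
  [0, 0, 0, 0, 0, 0, 0.5],
  [0, 0, 0, 0, 0, 0, 0.4],
  [0, 0, 0, 0, 0, 0, 0.3],
  [0, 0, 0, 0, 0, 0, 0.25],
  [0, 0, -0.008, 0, 0, 0, 0.25],
])

```text
time: 38.48
tool_pos: [0.5994, 0.2427, 0.0749]
tcp_rot: [3.089, 0.573, -0.006]
wrist_force: [-0.6, 0.3, 0.0]
width: 0.754
```

Call:
apply_moves([
  [0, 0, -0.02, 0, 0, 0, 0.25],
  [0, 0, -0.05, 0, 0, 0, 0.25],
  [0, 0, -0.08, 0, 0, 0, 0.25],
  [0, 0, -0.11, 0, 0, 0, 0.25],
  [0, 0, -0.13, 0, 0, 0, 0.25],
  [0, 0, -0.13, 0, 0, 0, 0.25],
  [0, 0, -0.13, 0, 0, 0, 0.25],
  [0, 0, -0.13, 0, 0, 0, 0.25],
])

```text
time: 39.15
tool_pos: [0.6003, 0.243, 0.2062]
tcp_rot: [-3.089, -0.573, 0.002]
wrist_force: [0.3, 0.4, -0.2]
width: 0.751
```

Call:
apply_moves([
  [0, 0.03, 0, 0, 0, 0, 0.25],
  [0, 0.06, 0, 0, 0, 0, 0.25],
  [0, 0.095, 0, 0, 0, 0, 0.25],
  [0, 0.13, 0, 0, 0, 0, 0.25],
  [0, 0.15, 0, 0, 0, 0, 0.25],
  [0, 0.16, 0, 0, 0, 0, 0.25],
  [0, 0.16, 0, 0, 0, 0, 0.25],
  [0, 0.16, 0, 0, 0, 0, 0.25],
])

```text
time: 39.82
tool_pos: [0.6573, 0.0941, 0.205]
tcp_rot: [-3.088, -0.571, 0.005]
wrist_force: [0.2, 0.4, 0.1]
width: 0.754
```

```bash
python3 - <<'E'
from h import *
force(1)
t=vision.read_camera("top")[:,:,::-1]; s=vision.read_camera("scene")[:,:,::-1]; w=vision.read_camera("wrist")[:,:,::-1]
r=lambda im:cv2.resize(im,(400,300),interpolation=3)
cv2.imwrite("pics/fin.png",np.vstack([np.hstack([r(t[120:270,180:380]),r(s[140:290,300:500])]),np.hstack([r(s[130:310,120:360]),r(w)])]))
E
```

```text
F [-0.33  0.52  0.36] [0.6573 0.0948 0.2054] [-3.0876 -0.5729  0.0038] 0.7463165813109202 39.8667
```

View pics/fin.png

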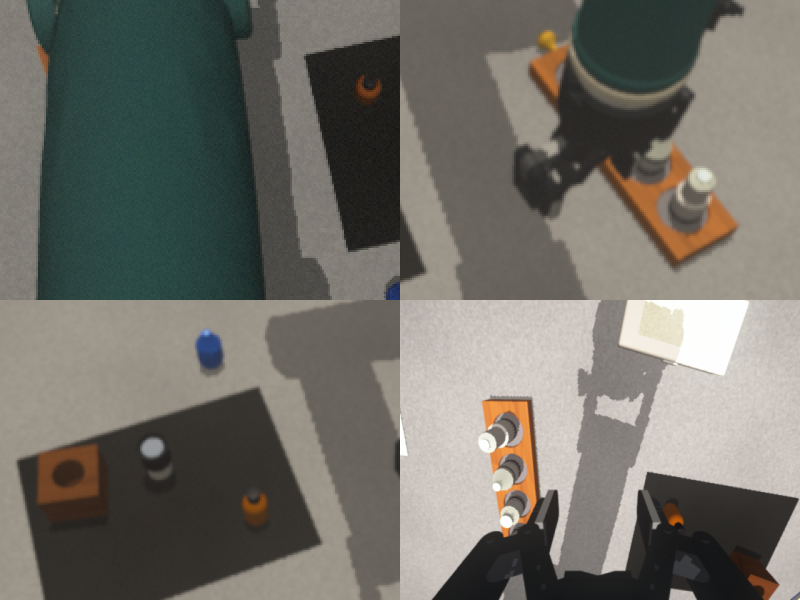

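Call:
apply_moves([
  [0, 0.03, 0, 0, 0, 0, 0.25],
  [0, 0.065, 0, 0, 0, 0, 0.25],
  [0, 0.1, 0, 0, 0, 0, 0.25],
  [0, 0.135, 0, 0, 0, 0, 0.25],
  [0, 0.17, 0, 0, 0, 0, 0.25],
  [0, 0.2, 0, 0, 0, 0, 0.25],
  [0, 0.21, 0, 0, 0, 0, 0.25],
  [0, 0.21, 0, 0, 0, 0, 0.25],
])

```text
time: 40.68
tool_pos: [0.7341, -0.1038, 0.2063]
tcp_rot: [3.089, 0.57, -0.0]
wrist_force: [-0.6, 0.7, -0.3]
width: 0.749
```

```bash
python3 - <<'E'
from h import *
t=vision.read_camera("top")[:,:,::-1]; s=vision.read_camera("scene")[:,:,::-1]
r=lambda im:cv2.resize(im,(400,400),interpolation=3)
cv2.imwrite("pics/fin2.png",np.hstack([r(t[120:270,160:310]),r(s[130:280,340:490])]))
E
```

```text
(no output)
```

View pics/fin2.png

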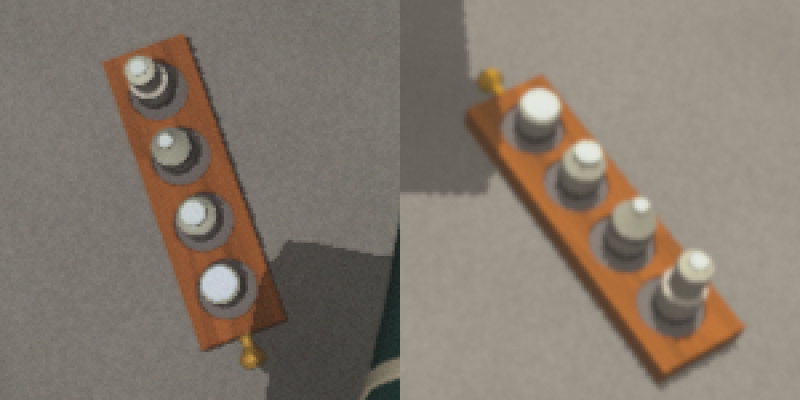

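All four stand upright in order A, B, C, D from the knob.

```bash
python3 -c "
from workcell import job
print(job.finish_job())"
```

```text
the job is handed in; nothing more can be done
None
```

All four objectives now stand lens up in the rack in order of length: A (shortest) next to the brass knob, then B, C and D at the far end. D was lifted straight out of its bore. I handed the job in at about 41 s of the 115 s.

**Setting down:** Each one was lowered in sub-millimetre steps until the wrist force showed contact. A took about 8 N, because I pressed one step too far; the other three took 2 to 5 N. All four were then released without a visible drop.

**Last checks:** The final top and scene pictures show all four upright inside their recesses. The eyepiece and oil bottle are still standing on the mat, and the blue look-alike is untouched. The gripper was clear of everything when I handed in.

**What disagreed along the way:** My first approach to A came in about 9 mm off because I read the pose before the arm had settled. I corrected it before closing the fingers. The objectives also turned out to stand about 3 mm above the table, so each touched its seat about 3 mm lower than first planned.

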